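# Take the bar-footed tool out of the guarded stand

### The arm

A 6-joint arm with a two-finger parallel gripper is mounted at the origin on the work surface. World frame = base frame: x ahead of the robot, y to its left, z up, the work surface at z = 0. Lengths are in mm, angles in degrees, forces in N, time in s.
With the tool pointing down it reaches from about 300 to 1000 mm from the base axis. Payload 5.1 kg.
Tool frame: the origin (TCP) lies midway between the tips of the shut fingers; the grasp point (between the pads) lies ctrl.tcp_to_grasp behind it (ctrl.tcp_to_grasp is the distance from the TCP to the grasp point, in mm); z points along the fingers, y is the line along which they close (so a half turn about z gives the same grasp; the last joint's range is limited). The gripper opens to 95 mm and grips with 3 to 60 N. Pads are 20 mm wide; open, the fingers measure 119 mm over their backs; the gripper's body (75 mm by 180 mm) begins 59 mm behind the grasp point.
Start: joints at [-73.258, 7.093, 94.555, -0, 78.352, -4.733], TCP at [237.923, -604.877, 179.756] pointing down, gripper open.
Joint ranges: [-149.61, 149.61], [-58.7, 133.49], [1.44, 155.28], [-77.14, 257.14], [18.33, 153.61], [-166.67, 166.67]. Speed limits (degrees/s): [147.25, 147.25, 180, 180, 180, 180].

### API

Orientations are given as a 3x3 rotation matrix whose columns are the frame's x, y, z axes.
In Python, from rig import ctrl gives the robot as it stands. The module is installed in compiled form; this text tells all that it offers. Calls block until the motion is done:
- ctrl.move_to(position, orientation): joint-space move of the TCP to a pose.
- ctrl.movel(position, rotation=None, vel=150, force_limit=None): straight line of the TCP; rotation=None keeps the orientation; vel is the mean speed in mm/s. With force_limit (N) it stops when the force on the tool has changed by that much, and returns True; else False.
- ctrl.set_joints(angles): joint-space move.
- ctrl.gripper_open() and ctrl.close(force=None): open the fingers fully, or close them until they stop; force is the grip in N (None keeps the last).
- ctrl.sleep(seconds).
- ctrl.ik(position, orientation): joint angles nearest the present ones, or None.
- ctrl.read_state(): the state.
- ctrl.camera(name): name is "scene" or "top"; returns the picture (480x640x3 uint8, red, green, blue); there is no depth.
- ctrl.get_calibration(name): a dict with "K" (3x3 intrinsics, pixels), "rvec" (rotation vector, rad) and "tvec" (3), from world to camera coordinates, as OpenCV has them. Camera axes: x right, y down, z forward; pixel columns grow to the right and rows downward; lengths in mm; the calibration is good to about 2 mm. A picture is of the moment at which its call begins. get_calibration takes no time and is no camera call.
A pose or a line that the arm cannot do raises ctrl.MotionError and nothing moves.
- ctrl.sign_off(): hands the job in; it is judged then, once.
The state is a dict: "clock": time; "q": joint angles; "qd": joint speeds; "tau": joint torques, N m; "tcp_pos": TCP position; "tool_rot": TCP orientation; "force": force on the tool from outside, world axes, zero at the start; "torque": the same for the moment, N m; "opening": finger opening in mm; "grip_force": force on a finger pad.
Only numpy, scipy, OpenCV 4.12 (cv2) and the standard library are available. Lean on these libraries where they do the work, as an engineer would, in place of code of your own. Each camera call takes 0.05 s, during which the arm holds its last target. There are 200 camera calls.

### The job

On the bookbinder's bench, take the tool with the flat-sided grip and long bar foot out of the grey tool stand: the guard sheet holds its foot down, so turn the tool in place until the foot lines up with its slot, then lift it straight out through the slot. Set it down upright, without dropping it, near the middle of the black board. Leave the round-footed tool where it is in the stand.

Things in the scene. Friction and masses are not known exactly. Their poses are not given: they have to be found in the camera images.
- pallet: Tool to take out, 112 mm tall, 0.28 kg. Origin: centre of underside, z up. Brass bar foot 70 (its x) x 24 (y) x 14 mm; 12 mm stem z 14-62; flat-sided wooden grip 44 (x) x 24 (y) mm, z 62-112: pinch across the 24. Half-turn symmetric. In either bay, stem through the slot (up to 8 mm off its middle lengthwise, 3 mm across), foot under the guard and 55-90 degrees off the slot, either way.
- round_stamp: Tool to leave alone, in the stand's other bay, 94 mm tall: round brass foot 36 mm in diameter, 12 mm stem, turned round wooden grip 30 mm in diameter. Origin at the centre of its underside, z up.
- stand: Grey tool stand, fixed, 150 (x) x 260 (y) x 74 mm high. Origin: centre of underside, z up. Tools stand on its base, top at z 30 mm; over it on corner posts a steel guard sheet, z 70-74. Two slots in the guard, 100 mm along x, 42 mm along y, closed at the ends, centred at x 0, y +65 and -65 mm. The bar foot passes only if its long side is within 15 degrees of the stand's x, centred across the slot.
- board: Plain black board, fixed flat on the bench, 260 (x) x 180 (y) x 25 mm thick. Origin at the centre of its underside, top face at z 25 mm. A 46 mm high inkpot stands near a corner of its far end, about +105 mm in x and +55 mm in y from the middle; the rest is clear.
There are look-alikes about, which are no part of the job. Leave any blue or red look-alike of the pallet alone.

How it is judged:
By the outcome, as a careful person would: the job done as asked, in the order asked, and still so for the second after the job is handed in, with the robot touching nothing.
It also fails if it takes over 42 s, if anything falls off the work surface, if the arm or the gripper's body presses on something with over 40 N, if the wrist force passes 120 N, or if a joint passes its speed limit or range.

## Working session

There is one attempt and no reset: what is moved stays moved. The work goes in short steps, each a Python script; the robot and the scene stay as the last script left them, time stands still between calls to the robot, and variables do not carry over. Pictures are saved under pics/ and viewed, at most 10 in all, crops included, and the job is handed in when it is done.

```bash
mkdir -p pics
python3 - <<'E'
from rig import ctrl
import cv2
for n in("scene","top"):
    c=ctrl.get_calibration(n);print(n,c)
    im=ctrl.camera(n);cv2.imwrite(f"pics/{n}0.png",im[:,:,::-1])
print(ctrl.read_state()["clock"],ctrl.tcp_to_grasp)
E
```

```text
scene {'K': array([[617.80592881,   0.        , 325.94714154],
       [  0.        , 617.80592881, 237.6787505 ],
       [  0.        ,   0.        ,   1.        ]]), 'rvec': array([ 2.24807915,  1.35259849, -0.3828671 ]), 'tvec': array([-249.73270475, -296.27027623, 1316.96411026])}
top {'K': array([[553.64244787,   0.        , 313.10479196],
       [  0.        , 553.64244787, 243.07329919],
       [  0.        ,   0.        ,   1.        ]]), 'rvec': array([ 2.20747844, -2.16251442,  0.11105754]), 'tvec': array([  31.16759679,  453.27797971, 1117.28863881])}
0.1 18.8
```

View pics/scene0.png

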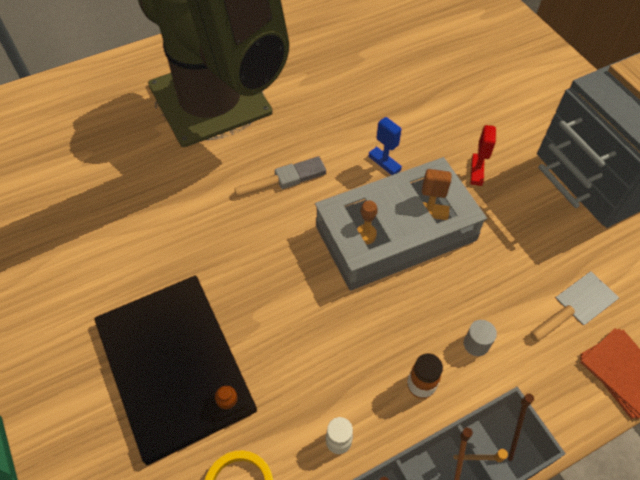

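View pics/top0.png

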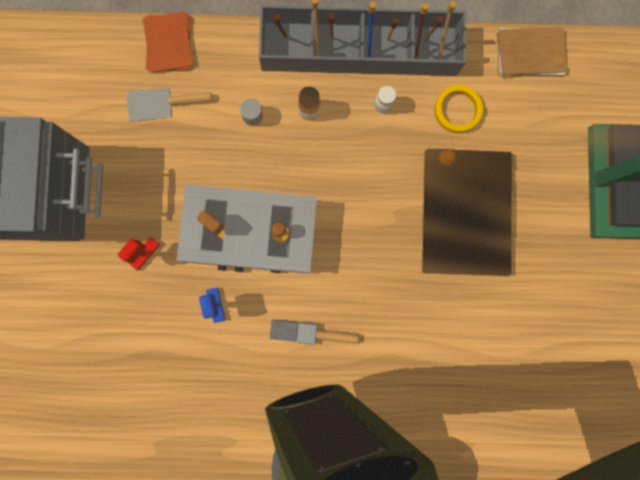

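The top view has four candidates: the wooden flat grip at (211,222), the round grip at (280,232), the red look-alike at (138,252) and the blue one at (212,305). The wooden flat grip in the left bay (+y) fits; in the scene view it is at (436,183). I'll confirm it in an enlarged crop and measure.

```bash
cat > h.py <<'E'
import numpy as np,cv2
from rig import ctrl
def ray(n,px,z):
    c=ctrl.get_calibration(n);R=cv2.Rodrigues(c["rvec"])[0];C=-R.T@c["tvec"]
    u=np.asarray(px,float).reshape(-1,2)
    d=(R.T@np.linalg.inv(c["K"])@np.c_[u,np.ones(len(u))].T).T
    return C+d*((z-C[2])/d[:,2])[:,None]
def proj(n,P):
    c=ctrl.get_calibration(n)
    return cv2.projectPoints(np.asarray(P,float).reshape(-1,1,3),c["rvec"],c["tvec"],c["K"],None)[0].reshape(-1,2)
def wood(hsv): return cv2.inRange(hsv,(5,120,40),(16,255,230))
E
python3 - <<'E'
from h import *
for n,b in(("top",(165,170,335,290)),("scene",(300,140,500,290))):
    im=cv2.imread(f"pics/{n}0.png");x0,y0,x1,y1=b
    c=im[y0:y1,x0:x1]
    o=cv2.resize(c,(800,int(800*c.shape[0]/c.shape[1])),interpolation=cv2.INTER_CUBIC)
    cv2.imwrite(f"pics/{n}_crop.png",o);print(n,o.shape)
im=cv2.imread("pics/top0.png");h=cv2.cvtColor(im,cv2.COLOR_BGR2HSV)
print(h[222,200:232].tolist())
# stand: low saturation
m=cv2.inRange(h,(0,0,90),(180,50,255));m[:150]=0;m[300:]=0;m[:,:160]=0;m[:,340:]=0
m=cv2.morphologyEx(m,cv2.MORPH_OPEN,np.ones((3,3)))
c=max(cv2.findContours(m,0,2)[0],key=cv2.contourArea)
P=ray("top",c.reshape(-1,2),74)[:,:2].astype(np.float32);print("stand",cv2.minAreaRect(P))
# board
m=cv2.inRange(h,(0,0,0),(180,255,75));m[:130]=0;m[300:]=0;m[:,:400]=0;m[:,530:]=0
c=max(cv2.findContours(m,0,2)[0],key=cv2.contourArea)
P=ray("top",cv2.convexHull(c).reshape(-1,2),25)[:,:2].astype(np.float32);print("board",cv2.minAreaRect(P))
E
```

```text
top (564, 800, 3)
scene (600, 800, 3)
[[12, 89, 152], [13, 139, 154], [14, 165, 155], [13, 176, 162], [14, 171, 164], [13, 173, 162], [13, 178, 156], [14, 173, 161], [13, 177, 161], [14, 180, 160], [14, 177, 160], [14, 177, 157], [14, 172, 157], [13, 173, 155], [14, 175, 156], [14, 177, 163], [13, 170, 159], [14, 176, 148], [14, 164, 137], [14, 147, 116], [15, 114, 96], [13, 68, 86], [16, 44, 87], [17, 27, 86], [14, 31, 91], [15, 30, 102], [23, 21, 107], [20, 28, 108], [23, 21, 107], [18, 28, 109], [19, 26, 108], [18, 27, 114]]
stand ((472.9878234863281, 171.43621826171875), (258.7740478515625, 149.9696502685547), 86.05008697509766)
board ((527.1920776367188, -275.4900817871094), (178.1699981689453, 247.05596923828125), 89.38665771484375)
```

View pics/top_crop.png

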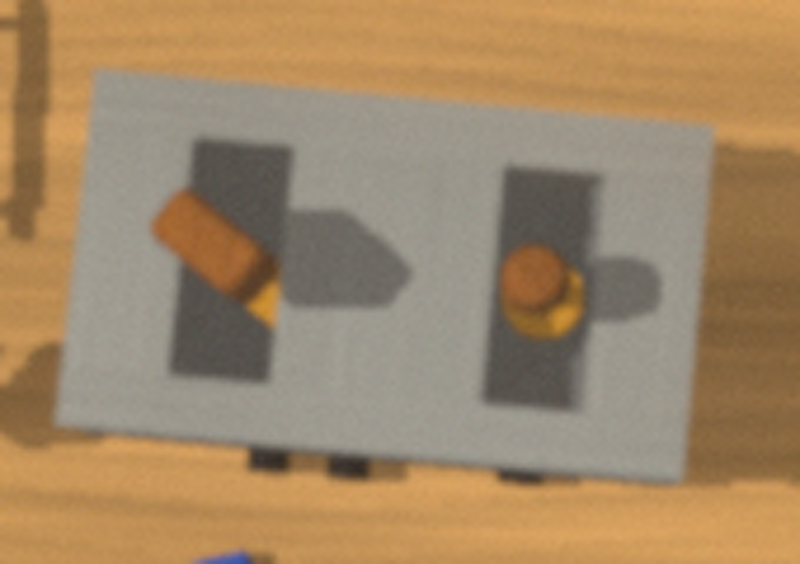

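View pics/scene_crop.png

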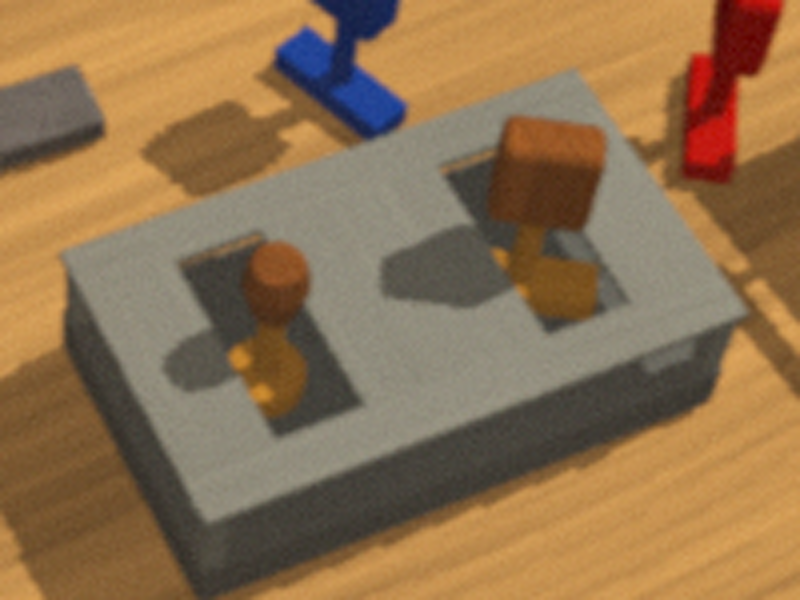

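The crops confirm it: the wooden flat-sided grip at (215,245) in the top crop has a bar foot beneath it, in the +y bay. The round-footed tool is at (535,280). Next I'll measure the grip.

Run:
```python
from h import *
def box(c,z0,z1,a,lx=44,ly=24):
    r=np.array([[np.cos(a),-np.sin(a)],[np.sin(a),np.cos(a)]])
    return [[*(c+r@np.array([sx*lx/2,sy*ly/2])),z] for sx in(-1,1) for sy in(-1,1) for z in(z0,z1)]
im=cv2.imread("pics/top0.png");h=cv2.cvtColor(im,cv2.COLOR_BGR2HSV)
for vt in(60,120,140,150):
    m=cv2.inRange(h,(8,110,vt),(15,255,255));k=np.zeros_like(m);k[200:242,190:230]=255;m&=k
    c=max(cv2.findContours(m,0,1)[0],key=cv2.contourArea)
    P=ray("top",c.reshape(-1,2),142)[:,:2].astype(np.float32);print(vt,cv2.minAreaRect(P))
M={}
for n,w in(("top",(190,200,230,242)),("scene",(415,163,458,200))):
    i=cv2.imread(f"pics/{n}0.png");hh=cv2.cvtColor(i,cv2.COLOR_BGR2HSV)
    m=cv2.inRange(hh,(5,110,60),(15,255,255));k=np.zeros_like(m);k[w[1]:w[3],w[0]:w[2]]=255;m&=k
    c=max(cv2.findContours(m,0,1)[0],key=cv2.contourArea);q=cv2.moments(c)
    M[n]=(q["m10"]/q["m00"],q["m01"]/q["m00"]);print(n,"centroid",M[n],q["m00"],cv2.boundingRect(c))
    print("  at z117",ray(n,M[n],117))
# board far/near/side edges: rows/cols of V profile
print("col 470 rows",h[140:165,485,2].tolist(),h[262:285,485,2].tolist())
print("row 215",h[215,415:432,2].tolist(),h[215,503:520,2].tolist())
st=np.array([473,171.4]);a=np.radians(-3.95)
print("slot",st+65*np.array([-np.sin(a),np.cos(a)]))
```

```text
60 ((476.0624084472656, 231.70098876953125), (49.46648025512695, 23.62895965576172), 52.60371398925781)
120 ((478.2764892578125, 235.30763244628906), (41.04573440551758, 21.639188766479492), 52.606834411621094)
140 ((478.8426818847656, 236.09371948242188), (39.00251770019531, 19.70419692993164), 54.380531311035156)
150 ((478.8691711425781, 236.7658233642578), (37.87915802001953, 18.251596450805664), 54.38285827636719)
top centroid (210.0699379582628, 222.14438804286516) 295.5 (198, 211, 26, 25)
  at z117 [[479.38701049 235.95839683 117.        ]]
scene centroid (436.09083850931677, 182.80253623188406) 644.0 (422, 169, 30, 29)
  at z117 [[481.08876615 237.99741226 117.        ]]
col 470 rows [187, 187, 188, 189, 187, 196, 192, 189, 194, 187, 161, 106, 77, 75, 70, 73, 72, 72, 74, 73, 76, 75, 76, 78, 77] [56, 60, 56, 63, 68, 70, 76, 77, 81, 84, 90, 94, 110, 153, 190, 201, 200, 198, 199, 200, 197, 193, 192]
row 215 [189, 188, 186, 188, 188, 185, 183, 163, 119, 75, 66, 62, 65, 60, 62, 59, 60] [80, 83, 83, 84, 88, 85, 87, 94, 116, 134, 141, 140, 148, 169, 190, 198, 199]
slot [477.47758405 236.24559539]
```

```bash
cat >> h.py <<'E'
def rot(deg): # tool down, closing axis at deg from world x
    c,s=np.cos(np.radians(deg)),np.sin(np.radians(deg))
    return np.array([[-s,c,0],[c,s,0],[0,0,-1.]])
G=np.array([479.5,236.5]); SL=np.array([477.5,236.2]); SA=-3.95; GA=53.5
E
python3 - <<'E'
from h import *
print("board",ray("top",(467.5,212.7),25),ray("top",[(485,150.7),(485,274.8)],25)[:,0])
for b in(90,-90):
    for p,a in((G,GA),(SL,SA)): print(b,np.round(ctrl.ik([*p,101],rot(a+b)),1) if ctrl.ik([*p,101],rot(a+b)) is not None else None)
    print([np.round(x,1) if (x:=ctrl.ik([527,-275,100],rot(w+b))) is not None else None for w in(-94+0,-60,-4)])
E
```

```text
board [[ 521.64254005 -276.41407216   25.        ]] [652.71277193 394.48336882]
90 [  20.5   -3.9  113.6   -0.    70.3 -123. ]
90 [ 20.5  -4.2 113.9  -0.   70.3 -65.5]
[array([-32.7,   3.7, 106.1,  -0. ,  70.2, -28.7]), array([-32.7,   3.7, 106.1,  -0. ,  70.2, -62.7]), array([ -32.7,    3.7,  106.1,   -0. ,   70.2, -118.7])]
-90 [ 20.5  -3.9 113.6  -0.   70.3  57. ]
-90 [ 20.5  -4.2 113.9  -0.   70.3 114.5]
[array([-32.7,   3.7, 106.1,  -0. ,  70.2, 151.3]), array([-32.7,   3.7, 106.1,  -0. ,  70.2, 117.3]), array([-32.7,   3.7, 106.1,  -0. ,  70.2,  61.3])]
```

Run:
```python
from h import *
ctrl.movel([237.9,-604.9,260])
ctrl.move_to([*G,230],rot(GA-90))
ctrl.movel([*G,101],vel=80,force_limit=8)
ctrl.close(30)
s=ctrl.read_state();print(s["clock"],s["opening"],s["grip_force"],s["tcp_pos"],s["force"])
if 20<s["opening"]<28:
    # in-place turn in small steps, shifting to the slot middle
    for f in np.linspace(0,1,5)[1:]:
        p=G+f*(SL-G); ctrl.move_to([*p,101],rot(GA+f*(SA-GA)-90))
        s=ctrl.read_state();print(round(s["clock"],2),s["force"].round(1) if hasattr(s["force"],"round") else s["force"],s["torque"])
ims=[]
im=ctrl.camera("scene")[140:290,300:500];a=cv2.resize(im,(800,600),interpolation=cv2.INTER_CUBIC)
cv2.imwrite("pics/turned.png",a[:,:,::-1]);print(ctrl.read_state()["clock"],ctrl.read_state()["opening"])
```

```text
6.7333 23.359758661344173 29.920444786548615 [479.59289517 236.46831107 101.01602551] [ 0.00200419  0.29052886 -0.90381776]
7.08 [-0.8  0.2  0.4] [ 0.07514989  0.09399453 -0.00256868]
7.43 [0.3 0.5 0.4] [ 0.18269871  0.13121939 -0.03698643]
7.78 [-1.5  0.7  0.5] [ 0.15524199  0.05414791 -0.02300899]
8.13 [0.3 1.1 0.4] [0.13645019 0.01629678 0.00041676]
8.1833 23.075281148337154
```

View pics/turned.png

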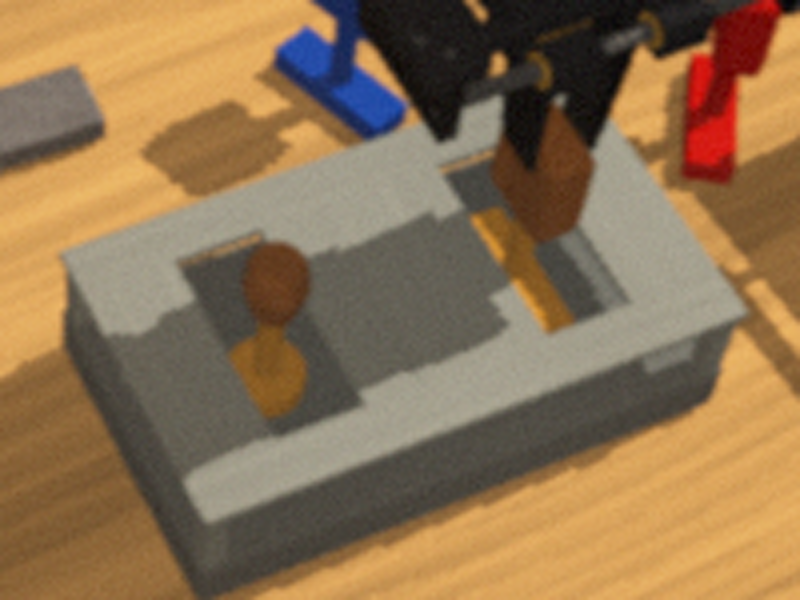

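The foot, from (490,215) to (555,325), is now parallel to its slot. I'll lift it with a force guard.

Run:
```python
from h import *
hit=ctrl.movel([*SL,165],vel=60,force_limit=8)
s=ctrl.read_state();print(hit,s["clock"],s["opening"],s["tcp_pos"],s["force"])
if not hit:
    hit=ctrl.movel([*SL,235],vel=120,force_limit=10);print(hit)
    im=ctrl.camera("scene");cv2.imwrite("pics/lift.png",im[60:300,300:620,::-1])
s=ctrl.read_state();print(s["clock"],s["opening"],s["tcp_pos"],s["force"])
```

```text
False 9.4 23.407011465066372 [477.11177557 236.06464646 164.3504241 ] [-0.63454445 -0.79913247 -3.32446904]
False
10.1833 23.797188980000108 [476.79782894 235.95461026 233.59774586] [-0.12904801 -0.12371966 -2.71682132]
```

View pics/lift.png

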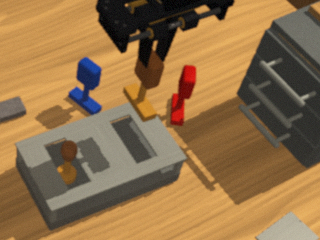

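The tool is free of the stand and held upright, and the round-footed tool hasn't moved. Now I'll place it.

Run:
```python
from h import *
B=np.array([523,-276]);R=rot(SA-90)
ctrl.move_to([*B,235],R)
ctrl.movel([*B,108],vel=120)
ctrl.sleep(0.3)
hit=ctrl.movel([*B,92],vel=15,force_limit=4)
s=ctrl.read_state();print(hit,s["clock"],s["tcp_pos"],s["force"],s["opening"])
ctrl.sleep(0.3)
im=ctrl.camera("scene");cv2.imwrite("pics/place.png",cv2.resize(im[240:470,60:320,::-1],None,fx=2,fy=2))
```

```text
True 14.325 [ 522.81219226 -275.99298869   95.95738229] [-0.25768671 -0.82702532  4.30077797] 23.54457571880284
```

View pics/place.png

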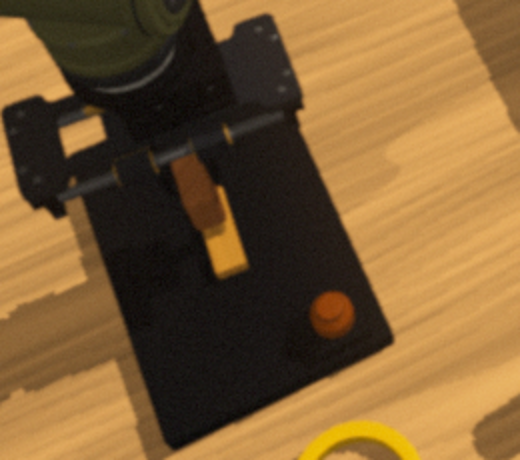

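Contact came at the expected height of 96 mm, and the foot sits flat near the middle of the board. I'll release and back off straight up.

Run:
```python
from h import *
ctrl.gripper_open();ctrl.sleep(0.2)
p=ctrl.read_state()["tcp_pos"]
ctrl.movel([p[0],p[1],250],vel=100)
ctrl.move_to([300,-500,300],rot(SA-90))
ctrl.sleep(0.3)
a=ctrl.camera("scene")[140:470,80:500,::-1]
cv2.imwrite("pics/end.png",cv2.resize(a,None,fx=1.7,fy=1.7));s=ctrl.read_state();print(s["clock"],s["opening"],s["force"])
```

```text
19.3917 95.02673322112712 [0.86776673 0.09610515 0.72945834]
```

View pics/end.png

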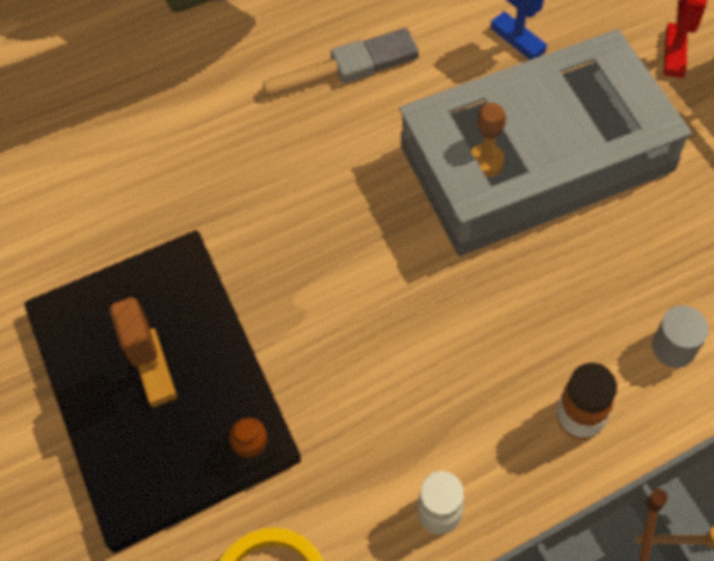

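The pallet stands upright near the board's middle at (145,365), and the round-footed tool is still in the stand at (490,140).

```bash
python3 -c "
from rig import ctrl
print(ctrl.sign_off())"
```

```text
the job is handed in; nothing more can be done
None
```

The flat-gripped tool was turned in line with its slot, lifted out, and set down upright near the middle of the black board; the round-footed tool is still in the stand, and I handed the job in at about 19 s.

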